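# Press the stamp on the writing pad

### The arm

A 6-joint arm with a two-finger parallel gripper is mounted at the origin on the work surface; the furniture and walls round the work are solid. World frame = base frame: x ahead of the robot, y to its left, z up, the work surface at z = 0. Lengths are in m, angles in rad, forces in N, time in s.
With the tool pointing down it reaches from about 0.375 to 0.9 m from the base axis. Payload 3.1 kg.
Tool frame: the origin (TCP) lies between the finger pads; the fingertips stand 8 mm ahead of it and the grasp point (between the pads) lies 11 mm behind it; z points along the fingers, y is the line along which they close (so a half turn about z gives the same grasp; the last joint's range is limited). The gripper opens to 87 mm and grips with 3 to 60 N. Pads are 19 mm wide; open, the fingers measure 117 mm over their backs; the gripper's body (75 mm by 190 mm) begins 51 mm behind the grasp point.
Start: joints at [1.073, 0.527, 1.433, -0, 1.181, -0.178], TCP at [0.196, 0.593, 0.231] pointing down, gripper open.
Joint ranges: [-3.08, 3.08], [-0.75, 2.2], [0.22, 2.44], [-1.43, 4.57], [0, 2.65], [-2.85, 2.85]. Speed limits (rad/s): [2.79, 2.79, 3.14, 3.14, 3.14, 3.14].

### API

Orientations are given as a unit quaternion [x, y, z, w].
In Python, from rig import robot, vision, job gives the robot as it stands.
- The arm moves only by the shell command python3 -m handwheel 'ROWS' [OPENING] [FORCE]. ROWS is JSON, a list of rows, each a list of 4 numbers: the shift along the tool's x, y, z as a fraction of full scale, then the turn about the tool's z as a fraction of full scale. A call has 1 to 20 rows; each row is the pose to reach, as a shift and turn from the pose commanded when the call began, along the tool's axes at that moment, turning the shorter way round; what a row does not reach only later rows make up. Full scale, the value 1, is 300 mm for a shift and 2 pi rad for a turn. A row lasts 1/12 s, in which the tool goes at most 41.7 mm and 7.16 degrees, less where a joint would pass 70% of its speed; a pose out of reach is approached as far as the arm can. A call with a number of a shift or a turn outside -1 to 1 is refused whole. A call with a gripper value outside its range is refused whole. OPENING is the opening in per cent of the stroke, from 0 (shut) to 100 (fully open), set as the call begins (- or left out, the last holds). The fingers move at their own pace and stop on an object; FORCE is the grip in N (left out, the last holds). Time passes only in rows, so rows that repeat a pose let the fingers close. It gives the time, the measured TCP pose, the force, the opening and the grip force at its end, in the units of the state.
- robot.get_obs(): the state, without advancing time (a new reading comes with each control period).
- vision.camera(name): name is "scene" or "top"; returns a dict with "frame" (400x640x3 uint8, red, green, blue), "K" (3x3 intrinsics, pixels), "k1" (the pictures are not rectified: a ray, as slopes to the right and down, at radius r is drawn at 1 + k1 r^2 times it, then the intrinsics apply), "cam_to_world" (4x4, takes a point from camera to world coordinates). Camera axes: x right, y down, z forward; pixel columns grow to the right and rows downward; lengths in m; the calibration is good to about 2 mm. A picture is of the moment at which its call begins. There is no depth.
- job.hand_in(): hands the job in; it is judged then, once.
Trained networks look in the newest picture that a camera, given by its name, has taken for a name from the list of things; names that differ only in an ending like _2 or _b are one class to them, and where a whole thing is asked for, a point or a joint stands for the part that bears it (a point fixed in the world has none). Each returns a list of dicts, best first, with "conf" (0 to 1); they miss things now and then, are a little off and sometimes report something else, mostly with a low value. They report only what shows in the picture. A call takes as long as a camera call. They do not tell look-alikes from the thing itself.
- vision.look_for(camera, label): "point" ([row, column] in pixels, amid what is visible of it).
- vision.outline_of(camera, label): "mask" (400x640 bool, what is visible of it) and "point" ([row, column] in pixels, amid what is visible of it).
The state is a dict: "time": time; "q": joint angles; "joint_velocities": joint speeds; "joint_torque": joint torques, N m; "position": TCP position; "tool_rot": TCP orientation; "ft_force": force on the tool from outside, world axes, zero at the start; "moment": the same for the moment, N m; "grip_width": finger opening in m; "grip_force": force on a finger pad.
Only numpy, scipy, OpenCV 4.12 (cv2) and the standard library are available. Lean on these libraries where they do the work, as an engineer would, in place of code of your own. Each camera call takes 0.05 s, during which the arm holds its last target. There are 200 camera calls.

### The job

One of the three rubber stamps has been set down, ready inked, on the white writing pad. With closed fingertips press gently straight down on the top of its handle for about a second so that it prints, without sliding, tipping or picking it up, then lift the hand clear and leave the stamp standing there. Do not touch the other two stamps, the ink bottle or the inkwell.

Things in the scene. Friction and masses are not known exactly. Their poses are not given: they have to be found in the camera images.
- pad_stamp: the stamp to press: loose wooden-handled rubber stamp, 69 mm high, about 80 g, standing on the white writing pad. Rectangular wooden foot 26 mm (its x) by 54 mm (its y), 16 mm thick; above it a turned upright dark handle at most 24 mm across. Origin: centre of its underside, z up. Stamp and pad are rigid, nothing gives way when pressed: stop on force. A press of about 5 to 15 N on the handle is right; under 2.5 N does not print, over 40 N is too hard.
- pad_stamp_top (a point): centre of the top end of the handle of the stamp to press, 69 mm above its underside (about 79 mm above the desk)
- writing_pad: white ruled tear-off writing pad with a black binding strip along its +x short edge, 140 (its x) x 100 (its y) x 10 mm, lies flat, does not move. Origin: centre of its underside
- tin_stamp: same stamp as pad_stamp, loose, standing on the closed blue ink-pad tin; leave alone. Origin: centre of its underside, which is 16 mm above the desk
- book_stamp: same stamp as pad_stamp, loose, standing on the small black notebook; leave alone. Origin: centre of its underside, which is 13 mm above the desk
- ink_pad: closed flat blue tin, 62 (x) x 92 (y) x 16 mm, does not move. Origin: centre of its underside
- notebook: small black notebook lying flat, 140 (x) x 90 (y) x 13 mm, does not move. Origin: centre of its underside
- ink_bottle: small square ink bottle with a black cap, 47 x 46 x 56 mm high, loose; leave alone. Origin: centre of its underside
- inkwell: round glass inkwell on a brass foot with a domed brass lid, 83 mm across, 84 mm high, loose; leave alone. Origin: centre of its underside
There are look-alikes about, which are no part of the job. Leave any red look-alike of the pad_stamp alone.

How it is judged:
By the outcome, as a careful person would: the job done as asked, in the order asked, and still so for the second after the job is handed in, with the robot touching nothing.
It also fails if it takes over 35 s, if anything falls off the work surface, if the arm or the gripper's body presses on something with over 40 N, if the wrist force passes 120 N, or if a joint passes its speed limit or range.

## Working session

There is one attempt and no reset: what is moved stays moved. The work goes in short steps, Python scripts to look and compute and a shell command to move; the robot and the scene stay as the last step left them, time stands still between calls to the robot, and variables do not carry over. Pictures are saved under pics/ and viewed, at most 10 in all, crops included, and the job is handed in when it is done.

```bash
mkdir -p pics; cat > h.py <<'E'
import numpy as np, cv2
from rig import robot, vision, job
def ray(c,p):
    K=np.array(c["K"]);d=np.array([c["k1"],0,0,0,0.])
    x,y=cv2.undistortPoints(np.array([[[p[1],p[0]]]],float),K,d)[0,0]
    T=np.array(c["cam_to_world"]);return T[:3,3],T[:3,:3]@np.array([x,y,1])
def atz(c,p,z):
    o,d=ray(c,p);return o+d*(z-o[2])/d[2]
def proj(c,P):
    T=np.linalg.inv(np.array(c["cam_to_world"]));q=T[:3,:3]@np.array(P)+T[:3,3]
    return cv2.projectPoints(q.reshape(1,3),np.zeros(3),np.zeros(3),np.array(c["K"]),np.array([c["k1"],0,0,0,0.]))[0].ravel()[::-1]
E
python3 - <<'E'
from h import *
for n in("scene","top"):
    c=vision.camera(n);cv2.imwrite(f"pics/{n}1.png",c["frame"][:,:,::-1])
    print(n,np.round(c["cam_to_world"],3).tolist(),c["k1"])
    for l,z in(("pad_stamp",.05),("pad_stamp_top",.079),("writing_pad",.01),("inkwell",.04),("ink_bottle",.03)):
        for r in vision.look_for(n,l)[:5]:
            print(l,np.round(r["point"]),round(r["conf"],2),np.round(atz(c,r["point"],z),3))
o=robot.get_obs();print(o["time"],o["position"],o["tool_rot"],o["ft_force"],o["grip_width"])
E
```

```text
scene [[-0.724, -0.527, 0.445, 0.163], [-0.689, 0.562, -0.457, 0.423], [-0.009, -0.637, -0.771, 0.795], [0.0, 0.0, 0.0, 1.0]] 0.019882420838130237
pad_stamp [237. 356.] 0.68 [ 0.465 -0.009  0.05 ]
pad_stamp [262. 294.] 0.54 [0.519 0.13  0.05 ]
writing_pad [254. 351.] 0.58 [0.458 0.01  0.01 ]
inkwell [177. 309.] 0.92 [ 0.675 -0.075  0.04 ]
ink_bottle [216. 267.] 0.94 [0.667 0.076 0.03 ]
top [[-0.015, -0.988, 0.154, 0.429], [-1.0, 0.016, -0.0, 0.024], [-0.002, -0.153, -0.988, 1.075], [0.0, 0.0, 0.0, 1.0]] -0.07520535947285326
pad_stamp [218. 275.] 0.8 [0.534 0.116 0.05 ]
pad_stamp [243. 332.] 0.74 [ 0.472 -0.017  0.05 ]
pad_stamp [207. 423.] 0.74 [ 0.555 -0.235  0.05 ]
pad_stamp_top [216. 272.] 0.69 [0.534 0.12  0.079]
pad_stamp_top [212. 412.] 0.5 [ 0.538 -0.2    0.079]
pad_stamp_top [246. 337.] 0.47 [ 0.463 -0.027  0.079]
writing_pad [250. 328.] 0.63 [ 0.459 -0.007  0.01 ]
inkwell [157. 354.] 0.55 [ 0.679 -0.074  0.04 ]
ink_bottle [162. 297.] 0.59 [0.672 0.066 0.03 ]
0.6 [0.19584877 0.59351067 0.23057735] [1.58735154e-01 9.87321199e-01 1.46242827e-05 4.01796442e-06] [-0.21401844  0.08799533  0.23923949] 0.08726382457195284
```

View pics/scene1.png

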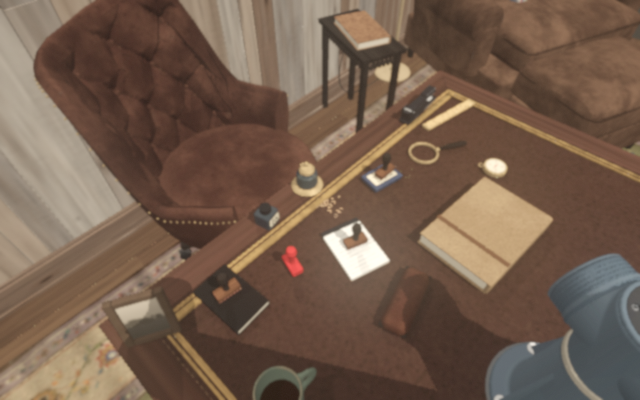

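View pics/top1.png

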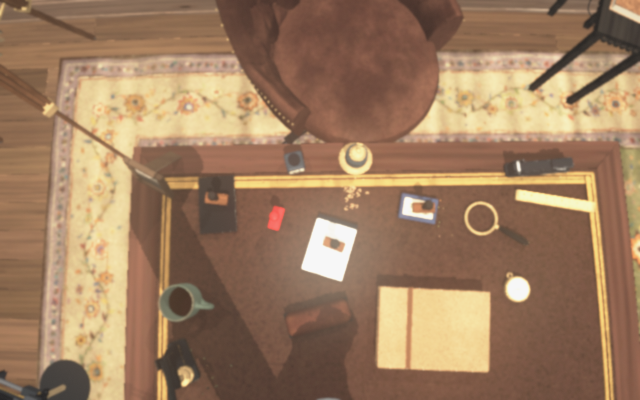

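The stamp stands on the white pad at top-view pixel (243, 332) and scene-view pixel (237, 356). The red look-alike is at top-view (217, 276), and the other two stamps are on the notebook and the tin. I'll zoom in to find the top of the handle.

```bash
python3 - <<'E'
from h import *
a=cv2.imread("pics/scene1.png")[217:267,330:380];b=cv2.imread("pics/top1.png")[220:270,308:358]
cv2.imwrite("pics/crop1.png",np.hstack([cv2.resize(i,(400,400),interpolation=cv2.INTER_CUBIC) for i in(a,b)]))
E
```

```text
(no output)
```

View pics/crop1.png

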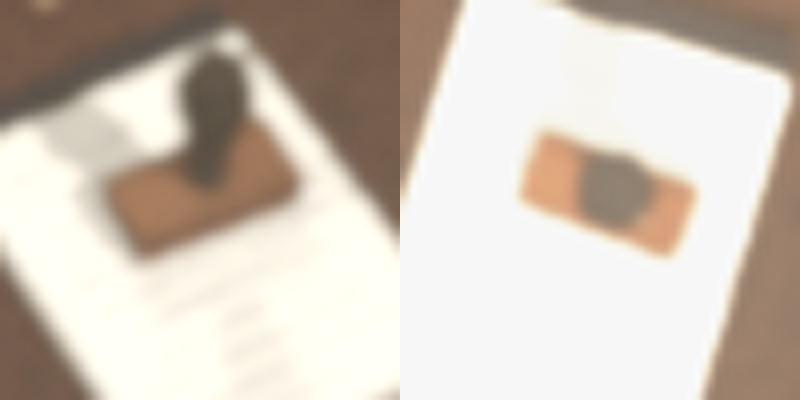

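The left crop (scene) shows the dark knob centred near (227.5, 356.5). The right crop (top view) shows the knob near (243, 334.5), with the foot centred near (243.6, 333.4).

```bash
python3 - <<'E'
from h import *
s=vision.camera("scene");t=vision.camera("top")
o1,d1=ray(s,(227.2,356.3));o2,d2=ray(t,(242.9,334.3))
A=np.stack([d1,-d2],1);k=np.linalg.lstsq(A,o2-o1,rcond=None)[0];print("tri",o1+k[0]*d1,o2+k[1]*d2)
print("scene@.067",atz(s,(227.2,356.3),.067),"top@.067",atz(t,(242.9,334.3),.067))
print("foot",atz(t,(243.6,333.4),.026))
P=atz(t,(242.9,334.3),.067)
print([atz(t,(220+r/8-.5,308+c/8-.5),.026).round(4).tolist() for r,c in((128,140),(185,297),(260,270),(200,120))])
o=robot.get_obs();from scipy.spatial.transform import Rotation as R
print(R.from_quat(o["tool_rot"]).as_matrix().round(3),o["position"])
f=atz(t,(243.6,333.4),.026);print("tool shift frac",R.from_quat(o["tool_rot"]).inv().apply(f-o["position"])/.3)
E
```

```text
tri [ 0.47295954 -0.01989298  0.06861548] [ 0.47184593 -0.02064741  0.06860073]
scene@.067 [ 0.47364865 -0.0208786   0.067     ] top@.067 [ 0.47191475 -0.0207177   0.067     ]
foot [ 0.47204671 -0.02033296  0.026     ]
[[0.4917, -0.0006, 0.026], [0.4739, -0.0472, 0.026], [0.4518, -0.0386, 0.026], [0.4703, 0.0057, 0.026]]
[[-0.95   0.313  0.   ]
 [ 0.313  0.95   0.   ]
 [-0.     0.    -1.   ]] [0.19585581 0.59349934 0.23058018]
tool shift frac [-1.5155586  -1.65446338  0.68190531]
```

The estimates agree to about 2 mm, putting the handle at x 0.4725, y -0.0205. I'll close the fingers and travel across at the current height.

```bash
python3 -m handwheel '[[-0.05,-0.05,0,0],[-0.13,-0.14,0,0],[-0.22,-0.24,0,0],[-0.31,-0.34,0,0],[-0.4,-0.44,0,0],[-0.49,-0.53,0,0],[-0.58,-0.63,0,0],[-0.66,-0.72,0,0],[-0.72,-0.79,0,0],[-0.75,-0.82,0,0],[-0.76,-0.83,0,0],[-0.76,-0.83,0,0]]' 0 20
python3 -m handwheel '[[-0.04,-0.05,0,0],[-0.12,-0.13,0,0],[-0.21,-0.23,0,0],[-0.3,-0.33,0,0],[-0.39,-0.42,0,0],[-0.48,-0.52,0,0],[-0.56,-0.62,0,0],[-0.65,-0.71,0,0],[-0.71,-0.78,0,0],[-0.74,-0.81,0,0],[-0.755,-0.823,0,0],[-0.755,-0.823,0,0],[-0.755,-0.823,0,0],[-0.755,-0.823,0,0]]'
```

```text
time: 1.7
position: [0.335, 0.285, 0.2308]
tool_rot: [0.16, 0.987, 0.0, 0.0]
ft_force: [-0.8, -0.4, -1.1]
grip_width: 0.0151
grip_force: 0.0
time: 2.87
position: [0.471, -0.018, 0.2304]
tool_rot: [0.158, 0.987, 0.0, -0.001]
ft_force: [0.5, -0.1, 0.2]
grip_width: 0.0005
grip_force: 0.0
```

```bash
python3 -m handwheel '[[-0.007,-0.006,0.03,0],[-0.007,-0.006,0.1,0],[-0.007,-0.006,0.18,0],[-0.007,-0.006,0.26,0],[-0.007,-0.006,0.33,0],[-0.007,-0.006,0.38,0],[-0.007,-0.006,0.41,0],[-0.007,-0.006,0.42,0],[-0.007,-0.006,0.42,0],[-0.007,-0.006,0.42,0]]'
python3 - <<'E'
from h import *
o=robot.get_obs();print(o["position"],o["ft_force"])
p=np.array(o["position"])-[0,0,.008]
r=[]
for n,(y,x) in(("scene",(207,330)),("top",(220,308))):
    c=vision.camera(n);print(n,"tip",proj(c,p),"stamptop",proj(c,[.4725,-.0205,.079]))
    r.append(cv2.resize(c["frame"][y:y+50,x:x+50,::-1],(400,400),interpolation=cv2.INTER_CUBIC))
cv2.imwrite("pics/crop2.png",np.hstack(r))
E
```

```text
time: 3.7
position: [0.4738, -0.0221, 0.1049]
tool_rot: [0.158, 0.987, -0.0, 0.0]
ft_force: [-0.5, -0.9, -0.5]
grip_width: 0.0006
grip_force: 0.0
[ 0.47382306 -0.02205403  0.1049499 ] [-0.52984885 -0.8928549  -0.48935596]
scene tip [218.6317667  357.49925074] stamptop [224.34806458 356.94997429]
top tip [241.44147219 335.4586324 ] stamptop [242.41071423 334.42580226]
```

View pics/crop2.png

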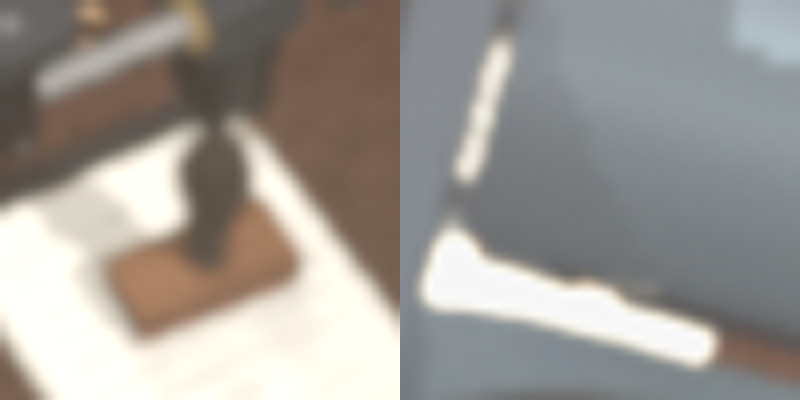

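The left crop shows the closed fingertips, near scene pixel (219, 357), right above the knob. The top view is blocked by the gripper. I'll apply a 2 mm correction and go down to just above contact.

```bash
python3 -m handwheel '[[0.006,0.003,0.01,0],[0.006,0.003,0.025,0],[0.006,0.003,0.037,0],[0.006,0.003,0.043,0],[0.006,0.003,0.045,0],[0.006,0.003,0.045,0],[0.006,0.003,0.045,0],[0.006,0.003,0.045,0]]'
python3 -m handwheel '[[0,0,0.002,0],[0,0,0.004,0],[0,0,0.006,0],[0,0,0.006,0],[0,0,0.006,0]]'
```

```text
time: 4.47
position: [0.4721, -0.0209, 0.0911]
tool_rot: [0.159, 0.987, -0.0, 0.0]
ft_force: [0.4, -0.1, 0.5]
grip_width: 0.0004
grip_force: 0.0
time: 4.88
position: [0.472, -0.0208, 0.0892]
tool_rot: [0.159, 0.987, 0.0, -0.0]
ft_force: [0.2, -0.0, -1.2]
grip_width: 0.0006
grip_force: 0.0
```

```bash
python3 -m handwheel '[[0,0,0.001,0],[0,0,0.002,0],[0,0,0.003,0],[0,0,0.003,0]]'
python3 -m handwheel '[[0,0,0.001,0],[0,0,0.002,0],[0,0,0.002,0]]'
```

```text
time: 5.22
position: [0.472, -0.0208, 0.0883]
tool_rot: [0.159, 0.987, -0.0, -0.0]
ft_force: [-0.5, -0.1, 0.1]
grip_width: 0.0005
grip_force: 0.0
time: 5.47
position: [0.472, -0.0208, 0.0877]
tool_rot: [0.159, 0.987, 0.0, -0.0]
ft_force: [-0.5, -0.6, 0.4]
grip_width: 0.0004
grip_force: 0.0
```

```bash
python3 -m handwheel '[[0,0,0.001,0],[0,0,0.001,0],[0,0,0.001,0]]'
python3 -m handwheel '[[0,0,0.001,0],[0,0,0.001,0],[0,0,0.001,0]]'
```

```text
time: 5.72
position: [0.472, -0.0208, 0.0874]
tool_rot: [0.159, 0.987, -0.0, -0.0]
ft_force: [-0.5, 0.7, 0.2]
grip_width: 0.0007
grip_force: 0.0
time: 5.97
position: [0.4721, -0.0208, 0.0872]
tool_rot: [0.159, 0.987, -0.0, 0.0]
ft_force: [0.3, 0.1, -0.1]
grip_width: 0.0005
grip_force: 0.1
```

```bash
python3 -m handwheel '[[0,0,0.001,0],[0,0,0.001,0],[0,0,0.001,0]]'
python3 -m handwheel '[[0,0,0.001,0],[0,0,0.001,0],[0,0,0.001,0]]'
```

```text
time: 6.22
position: [0.4721, -0.0208, 0.0869]
tool_rot: [0.159, 0.987, -0.0, 0.0]
ft_force: [0.5, 0.4, 1.2]
grip_width: 0.0006
grip_force: 0.6
time: 6.47
position: [0.4721, -0.0208, 0.0868]
tool_rot: [0.159, 0.987, -0.0, 0.0]
ft_force: [-0.2, 0.6, 3.6]
grip_width: 0.0003
grip_force: 1.5
```

Contact. A little more travel will bring the force into the right range.

```bash
python3 -m handwheel '[[0,0,0.001,0],[0,0,0.001,0],[0,0,0.001,0]]'
python3 -m handwheel '[[0,0,0.001,0],[0,0,0.001,0],[0,0,0.001,0]]'
```

```text
time: 6.72
position: [0.4721, -0.0208, 0.0866]
tool_rot: [0.159, 0.987, -0.0, 0.0]
ft_force: [0.3, -0.1, 6.2]
grip_width: 0.0002
grip_force: 2.5
time: 6.97
position: [0.4722, -0.0208, 0.0865]
tool_rot: [0.159, 0.987, -0.0, 0.0]
ft_force: [-1.4, 0.2, 8.2]
grip_width: 0.0005
grip_force: 3.3
```

It reads 8 N, so I'll hold for about a second and then lift straight up.

```bash
python3 -m handwheel '[[0,0,0,0],[0,0,0,0],[0,0,0,0],[0,0,0,0],[0,0,0,0],[0,0,0,0],[0,0,0,0],[0,0,0,0],[0,0,0,0],[0,0,0,0]]'
python3 -m handwheel '[[0,0,-0.002,0],[0,0,-0.005,0],[0,0,-0.01,0],[0,0,-0.02,0],[0,0,-0.05,0],[0,0,-0.1,0],[0,0,-0.18,0],[0,0,-0.26,0],[0,0,-0.34,0],[0,0,-0.4,0],[0,0,-0.44,0],[0,0,-0.45,0],[0,0,-0.45,0],[0,0,-0.45,0]]'
python3 - <<'E'
from h import *
c=vision.camera("scene")
a=cv2.imread("pics/scene1.png")[207:267,320:380]
cv2.imwrite("pics/crop3.png",np.hstack([cv2.resize(i,(400,400),interpolation=cv2.INTER_CUBIC) for i in(a,c["frame"][207:267,320:380,::-1])]))
E
```

```text
time: 7.8
position: [0.4722, -0.0208, 0.0865]
tool_rot: [0.159, 0.987, -0.0, 0.0]
ft_force: [-0.3, 0.9, 7.8]
grip_width: 0.0005
grip_force: 3.3
time: 8.97
position: [0.4715, -0.0207, 0.2207]
tool_rot: [0.159, 0.987, 0.0, -0.0]
ft_force: [-0.3, -0.2, -0.3]
grip_width: 0.0003
grip_force: 0.0
```

View pics/crop3.png

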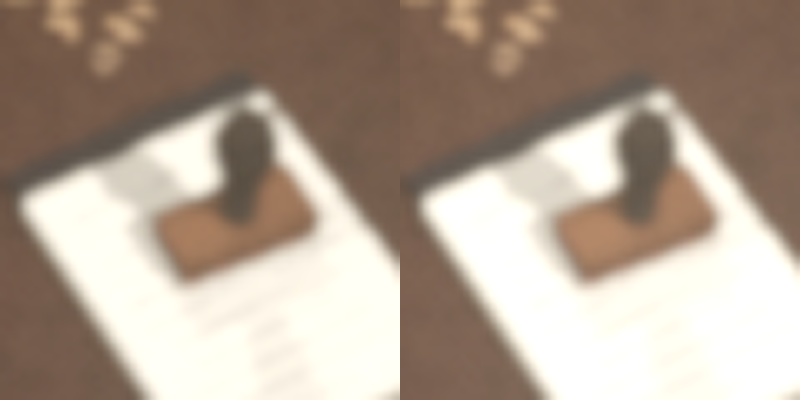

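The before and after crops match: the stamp is upright and hasn't moved on the pad, and the hand is clear.

```bash
python3 -c "
from rig import job
print(job.hand_in())"
```

```text
the job is handed in; nothing more can be done
None
```

I pressed the stamp on the writing pad straight down at about 8 N for roughly a second, lifted the hand clear with the stamp still upright and unmoved, touched nothing else, and handed the job in at about 9 s; the hand-in returned no verdict.

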